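Set the tasting-counter toaster and hold its lever down

TASK

Get the toaster on the bread counter going: first, with the red lever still up, turn the black browning knob on its top until its white pointer points at the red clip on the ring around it. Then push the red lever down past its first two clicks to the third, fully down, and hold it there against its spring: finish while still holding it down with the gripper, with the knob still at the red clip. Leave everything else on the counter where it stands.

Things in the scene. Friction and masses are not known exactly. Their poses are not given: they have to be found in the camera images.
- toaster: fixed long-slot toaster of steel with black ends, 170 (x) by 380 (y) by 190 mm high; origin at the centre of its underside on the counter, its z up; the knob is on its top near the +y end, the lever on its -y end face. Two slices of bread stand 28 mm above its top in two slots (x within 45 mm of the middle, y from -105 to +15 mm) and sink as the lever goes down
- knob (a joint): angle of the browning knob in rad, range 0 to 4.0; it grows as the knob turns clockwise seen from above; stays where it is left (friction about 0.06 N m), hard stops at both ends. The pointer's direction in the toaster's frame is at pi + 2.0 - value from the toaster's x axis (at 2.0 it points to the toaster's -x). It starts at 0.3 to 1.0, always short of the red clip
- knob_grip (a point): point on the vertical axis of the knob, at the height to grip: 40 mm above the toaster's top (world height 230 mm). The knob is a black disc of 48 mm diameter (8 mm thick, its underside 12 mm above the toaster's top) that carries an upright bar grip, 46 mm long, 14 mm thick, whose top is 16 mm above this point and whose foot is 20 mm below it. The point's x axis runs along the bar towards the pointer end
- knob_pointer (a point): outer tip of the white pointer of the knob, 32 mm from the knob's axis; its x axis is the pointer's direction, away from the axis (a white line on top of the bar shows the same half)
- red_mark (a point): the red clip, a 14 by 6 by 5 mm tab that lies radially on the flat metal ring around the knob, fixed, centre 40 mm from the knob's axis; its x axis points from the knob's axis outward through the clip. The pointer is right when it has this direction. From the start the knob has to turn 0.7 to 2.4 rad clockwise, so let go and take a fresh grip if the wrist runs short
- lever (a joint): travel of the lever in m: 0 up, 0.039 fully down on its stop (the third click); the clicks are at 0.013, 0.026 and 0.039. It moves straight down. The spring always pushes it up and it flies back when let go; pushing it takes 5 N at the top and about 11 N at the bottom, and about 4 to 5 N more just after leaving each click (at most about 16 N)
- paddle_top (a point): centre of the flat upper face of the red finger paddle of the lever (lever_c0 in the rules), where to push with the fingers: paddle 46 (toaster x) by 32 (toaster y) by 12 mm thick, on a thin steel arm, its centre 38 mm out from the toaster's -y end face; this point is 186 mm above the counter when the lever is up (4 mm below the toaster's top), 147 mm when fully down
- jam_jar: jar with red cap, 60 mm diameter, 85 mm high, behind the toaster; origin at the centre of its underside; leave alone
- plate: white plate, 124 mm diameter, 16 mm high, in front of the toaster; origin at the centre of its underside; leave alone
- tongs: steel bread tongs with black tips, 205 by 75 by 16 mm, lying near the lever end; origin under its middle; leave alone
- milk_bottle: white bottle, 76 mm diameter, 200 mm high; origin at the centre of its underside; leave alone
- syrup_bottle: brown bottle, 60 mm diameter, 190 mm high; origin at the centre of its underside; leave alone
- card_stand: white price card in a black foot, 50 by 90 by 80 mm; origin at the centre of its underside; leave alone

How it is judged:
On the way, in this order (a step that is already met when the one before it is completed fails the run):
1. the knob's pointer is at the red clip and at rest, with the lever still up (angle between the x axis of red_mark and the x axis of knob_pointer, either way round below 0.16 rad and horizontal distance between red_mark and knob_pointer below 0.02 m and value of joint lever below 0.006 m and velocity of joint knob between -0.05 and 0.05 rad/s), for 0.3 s.
2. the fingers hold the lever down at its third click (value of joint lever above 0.0355 m and contact force between the fingers and lever_c0 above 3 N), for 0.5 s.
At the end, for the whole second after the job is handed in: The fingers press on the paddle with more than 3 N and hold the lever at its third click (joint above 0.0355 m) through the last second, and the knob's pointer is within 0.16 rad of the direction of the red clip (all of step 2 and angle between the x axis of red_mark and the x axis of knob_pointer, either way round below 0.16 rad and horizontal distance between red_mark and knob_pointer below 0.02 m); the arm keeps its last pose, push and grip.
It fails at once if another thing on the counter was shifted by more than 40 mm or knocked over (distance of any of jam_jar, plate, tongs, milk_bottle, syrup_bottle, card_stand from where it was at the start of the episode above 0.04 m or angle between any of jam_jar, plate, tongs, milk_bottle, syrup_bottle, card_stand's own z axis and vertical above 0.6 rad).
It also fails if it takes over 64 s, if anything falls off the work surface, if the arm or the gripper's body presses on something with over 40 N, if the wrist force passes 120 N, or if a joint passes its speed limit or range.

ROBOT

A 7-joint arm with a two-finger parallel gripper is mounted at the origin on the work surface. World frame = base frame: x ahead of the robot, y to its left, z up, the work surface at z = 0. Lengths are in m, angles in rad, forces in N, time in s.
With the tool pointing down it reaches from about 0.425 to 1.025 m from the base axis. Payload 3.6 kg.
Tool frame: the origin (TCP) lies between the finger pads; the fingertips stand 17 mm ahead of it and the grasp point (between the pads) lies 2 mm behind it; z points along the fingers, x is the direction in which the jaws open and shut, and the axes are right-handed (so a half turn about z gives the same grasp; the last joint's range is limited). The gripper opens to 85 mm and grips with 20 to 120 N. Pads are 22 mm wide; open, the fingers measure 114 mm over their backs; the gripper's body (76 mm by 85 mm) begins 54 mm behind the grasp point. The pads swing forward as they close: fully open they stand 13 mm farther back than shut.
Start: joints at [1.05, 0.591, 0.048, 1.609, -0.033, 0.943, -0.034], TCP at [0.3, -0.66, 0.248] pointing down, gripper open.
Joint ranges: [-2.69, 2.69], [-0.47, 2.24], [-1.27, 1.36], [0.19, 2.51], [-1.53, 4.68], [0.08, 2.07], [-3.09, 3.09]. Speed limits (rad/s): [2.57, 2.57, 3.14, 3.14, 3.14, 3.14, 3.14].

INTERFACE

Orientations are given as a 3x3 rotation matrix whose columns are the frame's x, y, z axes.
In Python, from bench import robot, capture gives the robot as it stands. Calls block until the motion is done:
- robot.reach(position, orientation): joint-space move of the TCP to a pose.
- robot.move_l(position, ori=None, feed=0.15, force_limit=None): straight line of the TCP; ori=None keeps the orientation; feed is the mean speed in m/s. With force_limit (N) it stops when the force on the tool has changed by that much, and returns True; else False.
- robot.move_joints(angles): joint-space move.
- robot.gripper_to(opening, force=None): finger opening in m; force is the grip in N (None keeps the last); returns when the fingers have stopped.
- robot.dwell(seconds).
- robot.ik(position, orientation): joint angles nearest the present ones, or None.
- capture(name): name is "scene" or "side" or "wrist"; returns a dict with "img" (384x512x3 uint8, blue, green, red), "fx", "fy", "cx", "cy" (pixels), "R" (3x3) and "t" (3): a world point X has camera coordinates R X + t. Camera axes: x right, y down, z forward; pixel columns grow to the right and rows downward; lengths in m; the calibration is good to about 2 mm. A picture is of the moment at which its call begins. There is no depth.
A pose or a line that the arm cannot do raises robot.IKError and nothing moves.
- robot.job_done(): hands the job in, once; it reports no verdict.
Readings, each from a call of its own:
- robot.get_time_s(): time.
- robot.get_q(): joint angles.
- robot.get_joint_vel(): joint speeds.
- robot.get_tau(): joint torques, N m.
- robot.get_tool_pos(): TCP position.
- robot.get_tcp_rot(): TCP orientation.
- robot.get_ft_force(): force on the tool from outside, world axes, zero at the start.
- robot.get_torque(): the same for the moment, N m.
- robot.get_opening(): finger opening in m.
Only numpy, scipy, OpenCV 4.12 (cv2) and the standard library are available. Lean on these libraries where they do the work, as an engineer would, in place of code of your own. Each camera call takes 0.05 s, during which the arm holds its last target.

## Working session

There is one attempt and no reset: what is moved stays moved. The work goes in short steps, each a Python script; the robot and the scene stay as the last script left them, time stands still between calls to the robot, and variables do not carry over. Pictures are saved under pics/ and viewed, and the job is handed in when it is done.

```bash
mkdir -p pics; ls
python3 - <<'E'
from bench import robot, capture
import cv2
for n in ("scene","side","wrist"):
    c=capture(n); cv2.imwrite(f"pics/{n}0.png",c["img"]); print(n,c["fx"],c["cx"],c["cy"],(-c["R"].T@c["t"]).round(3),c["R"].round(2).tolist())
print(robot.get_time_s())
E
```

```text
pics
scene 387.9645106149583 254.19023637106278 197.0860332861454 [1.193 0.549 1.027] [[-0.65, 0.76, 0.0], [0.56, 0.48, -0.67], [-0.51, -0.44, -0.74]]
side 460.9721708722697 257.5177427391678 192.9807417815884 [ 0.456 -1.386  1.118] [[1.0, -0.08, -0.01], [-0.06, -0.57, -0.82], [0.06, 0.82, -0.57]]
wrist 294.4343990846093 252.27663574323174 187.67228151520658 [ 0.365 -0.63   0.373] [[0.41, -0.91, -0.0], [-0.87, -0.4, 0.28], [-0.26, -0.12, -0.96]]
0.15
```

View pics/scene0.png

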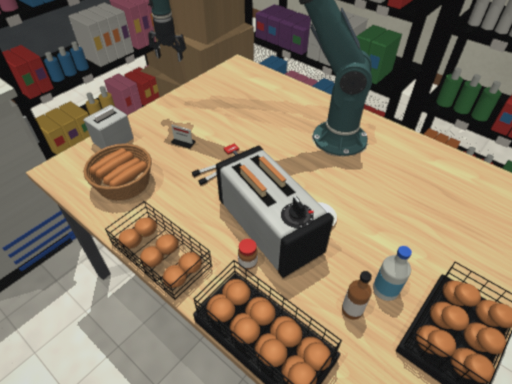

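View pics/side0.png

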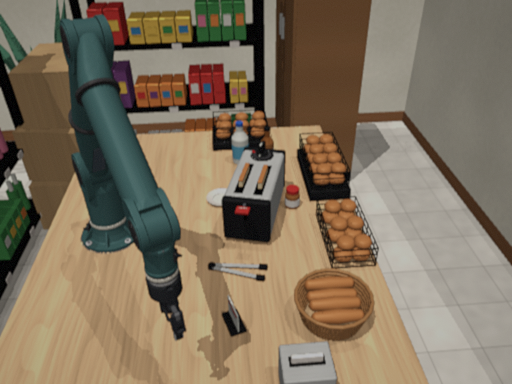

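View pics/wrist0.png

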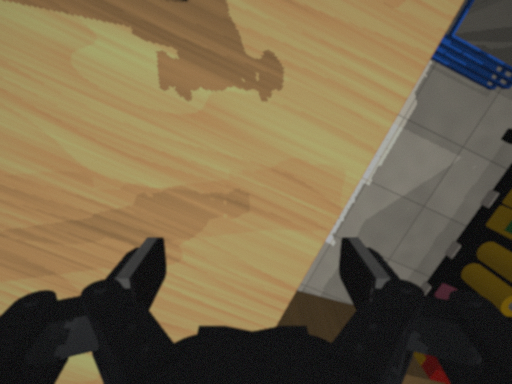

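The scene picture shows the toaster's knob at about (298,210) and the paddle at about (232,149). In the side picture the knob is at about (262,154) and the paddle at (242,211). Next I zoom in.

```bash
cat > h.py <<'E'
import numpy as np, cv2
from bench import robot, capture
def onplane(c,u,v,z):
    d=c["R"].T@np.array([(u-c["cx"])/c["fx"],(v-c["cy"])/c["fy"],1]); o=-c["R"].T@c["t"]
    return o+d*(z-o[2])/d[2]
def proj(c,X):
    p=c["R"]@np.asarray(X)+c["t"]; return np.array([c["fx"]*p[0]/p[2]+c["cx"],c["fy"]*p[1]/p[2]+c["cy"]])
def red(img):
    h=cv2.cvtColor(img,cv2.COLOR_BGR2HSV)
    return (((h[...,0]<6)|(h[...,0]>174))&(h[...,1]>170)&(h[...,2]>90)).astype(np.uint8)
def down(a): # tool x axis at angle a, z down
    c,s=np.cos(a),np.sin(a); return np.array([[c,s,0],[s,-c,0],[0,0,-1.]])
E
python3 - <<'E'
from h import *
C={}
for n,(x,y) in (("scene",(200,130)),("side",(190,130))):
    c=C[n]=capture(n); im=c["img"]
    cv2.imwrite(f"pics/{n}1.png",cv2.resize(im[y:y+150,x:x+160],None,fx=4.9,fy=4,interpolation=cv2.INTER_CUBIC)[:600,:800])
    k,l,s,ce=cv2.connectedComponentsWithStats(red(im))
    for i in range(1,k):
        if s[i,4]>3 and 120<ce[i,1]<270 and 180<ce[i,0]<340: print(n,s[i],ce[i].round(1), onplane(c,*ce[i],0.186).round(3))
print(onplane(C["scene"],298,208,.24),onplane(C["side"],262,154,.24))
E
```

```text
scene [224 144  11  10  37] [228.2 148.5] [ 0.501 -0.152  0.186]
scene [235 148   3   2   5] [236.2 148.6] [ 0.484 -0.132  0.186]
scene [309 211   3   2   6] [310.  211.5] [0.55  0.21  0.186]
scene [239 239  17  17 214] [247.2 247. ] [0.757 0.155 0.186]
side [253 150   2   3   6] [253.5 151. ] [0.558 0.238 0.186]
side [287 185  12  10  94] [292.  189.4] [ 0.675 -0.05   0.186]
side [235 206  15   9  78] [241.7 210.8] [ 0.49  -0.157  0.186]
[0.60172947 0.20048106 0.24      ] [0.58279145 0.11756195 0.24      ]
```

View pics/scene1.png

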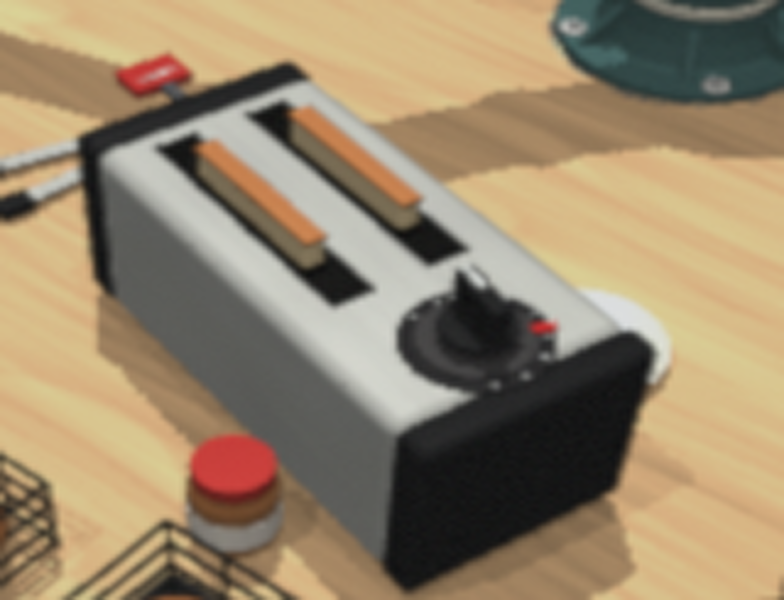

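View pics/side1.png

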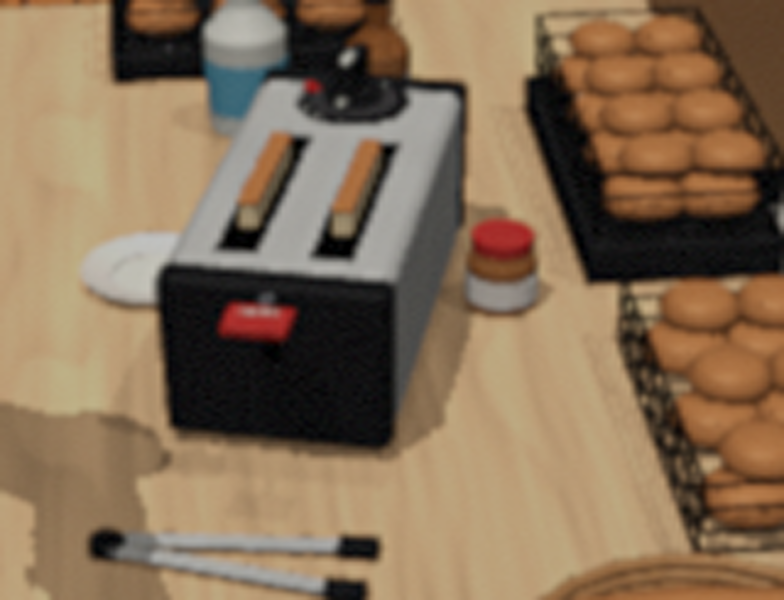

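Run:
```python
from h import *
c=capture("scene");s=capture("side")
K=(onplane(c,297.6,214.5,.195)+onplane(s,262.4,154.5,.195))/2
print(onplane(c,297.6,214.5,.195),onplane(s,262.4,154.5,.195))
print(robot.get_tcp_rot().round(2).tolist(), robot.get_q())
for a in np.arange(-3,3.2,.5):
    q=robot.ik([K[0],K[1],.33],down(a)); print(round(a,2), None if q is None else np.round(q,2))
```

```text
[0.58802279 0.19379294 0.195     ] [0.59051501 0.19056056 0.195     ]
[[0.41, -0.91, -0.0], [-0.91, -0.41, 0.0], [-0.0, 0.0, -1.0]] [ 1.05052543  0.59142713  0.04836759  1.60881069 -0.03333111  0.94272733
 -0.03372365]
-3.0 [ 0.32  0.57 -1.07  1.74  0.54  1.16  2.37]
-2.5 [-0.35  0.38 -0.06  1.77  0.02  1.   -2.91]
-2.0 [-0.24  0.38 -0.2   1.76  0.09  1.   -2.47]
-1.5 [-0.13  0.39 -0.35  1.76  0.16  1.01 -2.04]
-1.0 [-0.07  0.4  -0.44  1.76  0.2   1.02 -1.58]
-0.5 [-0.02  0.41 -0.51  1.76  0.23  1.03 -1.11]
0.0 [ 0.02  0.42 -0.56  1.75  0.26  1.04 -0.64]
0.5 [ 0.05  0.43 -0.62  1.75  0.29  1.05 -0.16]
1.0 [ 0.11  0.45 -0.71  1.75  0.33  1.06  0.29]
1.5 [ 0.17  0.48 -0.79  1.75  0.38  1.08  0.75]
2.0 [ 0.32  0.57 -1.07  1.74  0.54  1.16  1.09]
2.5 [ 0.32  0.57 -1.07  1.74  0.54  1.16  1.59]
3.0 [ 0.32  0.57 -1.07  1.74  0.54  1.16  2.09]
```

Run:
```python
from h import *
robot.reach([.35,-.55,.42],robot.get_tcp_rot())
robot.reach([.589,.192,.40],down(0.0))
c=capture("wrist"); cv2.imwrite("pics/w1.png",c["img"])
print(robot.get_time_s(),robot.get_q().round(2),robot.get_tool_pos().round(3), proj(c,[.589,.192,.195]))
np.save("w1.npy",c,allow_pickle=True)
```

```text
4.0 [ 0.15  0.4  -0.76  1.66  0.29  1.2  -0.67] [0.59  0.191 0.4  ] [251.99942717 164.99478358]
```

View pics/w1.png

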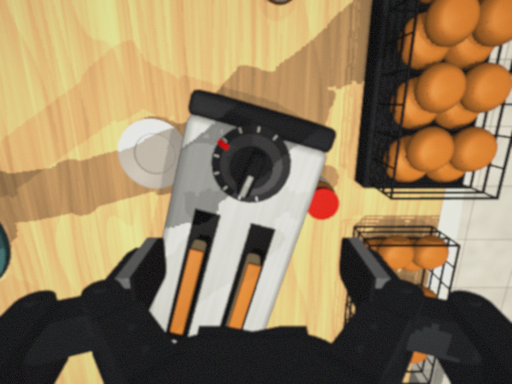

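The wrist picture shows the knob's dark ring centred at about (251,163). The white pointer runs from about (250,175) to (243,197), and the red clip is at (222,145). Now I measure these.

Run:
```python
from h import *
c=np.load("w1.npy",allow_pickle=True).item(); im=c["img"]
cv2.imwrite("pics/w1z.png",cv2.resize(im[110:210,200:310],None,fx=6,fy=6,interpolation=cv2.INTER_CUBIC))
g=cv2.cvtColor(im,cv2.COLOR_BGR2GRAY)
m=(g<80).astype(np.uint8); m[:, :200]=0; m[:,305:]=0; m[:128]=0; m[205:]=0
k,l,s,ce=cv2.connectedComponentsWithStats(m); i=1+np.argmax(s[1:,4]); print(s[i],ce[i])
pts=cv2.convexHull(np.argwhere(l==i)[:,::-1].astype(np.int32)); e=cv2.fitEllipse(pts); print(e)
K=onplane(c,*e[0],.192); print("K",K, onplane(c,*ce[i],.192))
r=red(im); r[:,:205]=0; r[:,250:]=0; r[160:]=0;r[:120]=0
yx=np.argwhere(r)[:,::-1].mean(0); M=onplane(c,*yx,.194); d=M-K; print("clip",yx,M,np.hypot(d[0],d[1]),np.arctan2(d[1],d[0]))
h=cv2.cvtColor(im,cv2.COLOR_BGR2HSV)
w=((h[...,1]<60)&(g>120)&(l==0)).astype(np.uint8); mask=np.zeros_like(g); cv2.circle(mask,(int(e[0][0]),int(e[0][1])),36,1,-1); w*=mask
k,l,s,ce=cv2.connectedComponentsWithStats(w)
for j in range(1,k):
    if s[j,4]>5: print(s[j],ce[j])
```

```text
[ 212  128   93   73 4369] [253.64179446 158.5866331 ]
((258.7750549316406, 155.72299194335938), (78.06587219238281, 101.50579071044922), 51.014549255371094)
K [0.59677466 0.20215851 0.192     ] [0.59089861 0.19885203 0.192     ]
clip [222.91666667 144.59722222] [0.5563332  0.21525368 0.194     ] 0.04250876597661017 2.8284415116437516
[258 127   2   5   9] [258.44444444 128.77777778]
[274 136   3   3   7] [275. 137.]
[285 142  10  30 123] [290.56097561 153.51219512]
[243 176  10  14  72] [247.69444444 182.33333333]
```

View pics/w1z.png

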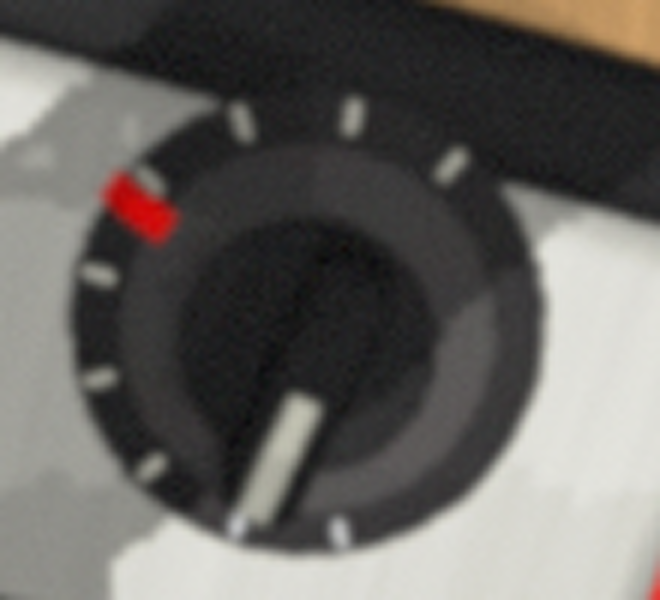

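Run:
```python
from h import *
c=np.load("w1.npy",allow_pickle=True).item()
P=lambda u,v,z: onplane(c,200+(u-2.5)/6,110+(v-2.5)/6,z)
T=np.array([P(u,v,.192)[:2] for u,v in [(243,122),(352,117),(452,164),(98,274),(98,379),(152,467),(341,532)]])
A=np.c_[2*T,np.ones(len(T))]; s=np.linalg.lstsq(A,(T**2).sum(1),rcond=None)[0]
K=s[:2]; print("K",K,np.linalg.norm(T-K,axis=1).round(4))
M=P(141,208,.195)[:2]-K; print("clip r",np.hypot(*M),"ang",np.arctan2(M[1],M[0]))
a,b=P(302,400,.246)[:2],P(262,505,.246)[:2]
d=b-a; print("line dir",np.arctan2(d[1],d[0]), a-K,b-K, np.arctan2(*(b-K)[::-1]))
# check: axis projected at .246
print((proj(c,[*K,.246])-[200,110])*6+2.5)
# toaster yaw from paddle
s_=capture("side"); 
for n in ("side","scene"):
    cc=capture(n); r=red(cc["img"]); print(n)
    k,l,st,ce=cv2.connectedComponentsWithStats(r)
    for i in range(1,k):
        if st[i,4]>20 and 120<ce[i,1]<270 and 180<ce[i,0]<340: print(st[i],onplane(cc,*ce[i],.184))
```

```text
K [0.58771078 0.19178875] [0.0413 0.0412 0.0417 0.0414 0.0418 0.0411 0.0414]
clip r 0.03926458578681104 ang 2.4841027530636337
line dir -1.928950997614069 [-0.00071012 -0.00014743] [-0.00742681 -0.0180922 ] -1.9603195847204782
[306.35157886 399.11348965]
side
[287 185  12  10  94] [ 0.67510725 -0.04675138  0.184     ]
[235 206  15   9  76] [ 0.48946465 -0.1541191   0.184     ]
scene
[225 144  10   9  31] [ 0.49827289 -0.15274608  0.184     ]
[239 239  17  17 213] [0.75576159 0.1535812  0.184     ]
```

Run:
```python
from h import *
K=[.5877,.1918]; a0=-1.945+np.pi/2
robot.reach([*K,.30],down(a0)); 
robot.gripper_to(.06)
print(robot.move_l([*K,.234],feed=.08,force_limit=12), robot.get_tool_pos())
robot.gripper_to(.0,force=35)
print("open",robot.get_opening(),robot.get_ft_force().round(1),robot.get_torque().round(2))
n=8
for i in range(1,n+1):
    robot.reach([*K,.234],down(a0-1.855*i/n))
robot.dwell(.2)
print(robot.get_opening(),robot.get_ft_force().round(1),robot.get_torque().round(2),robot.get_tool_pos(),robot.get_q().round(2))
R=robot.get_tcp_rot(); print(np.arctan2(R[1,0],R[0,0]),a0-1.855)
c=capture("wrist"); cv2.imwrite("pics/w2.png",c["img"]); print(robot.get_time_s())
```

```text
False [0.58805657 0.19215264 0.23447254]
open 0.01356378430256212 [-0.2  0.2  1.8] [-0.1  -0.02  0.  ]
0.013070900995929518 [-0.3 -1.6  6.2] [-0.36 -0.01 -0.03] [0.58816909 0.19141648 0.23441491] [-0.3   0.47 -0.12  1.87  0.07  0.8  -2.68]
-2.2208400780223214 -2.2292036732051033
9.175
```

View pics/w2.png

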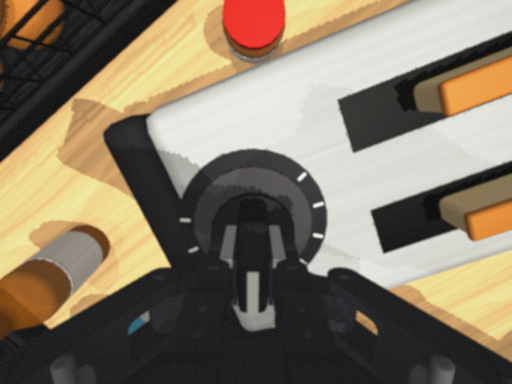

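The bar is gripped between the pads, and the pointer is at the bottom, at about (255,300). I let go, rise and check.

Run:
```python
from h import *
K=[.5877,.1918]; R=robot.get_tcp_rot()
robot.gripper_to(.06)
robot.move_l([*K,.30],feed=.12)
robot.reach([*K,.40],down(0.0))
c=capture("wrist"); np.save("w3.npy",c,allow_pickle=True)
cv2.imwrite("pics/w3z.png",cv2.resize(c["img"][110:210,200:310],None,fx=6,fy=6,interpolation=cv2.INTER_CUBIC)); print(robot.get_time_s())
```

```text
12.2167
```

View pics/w3z.png

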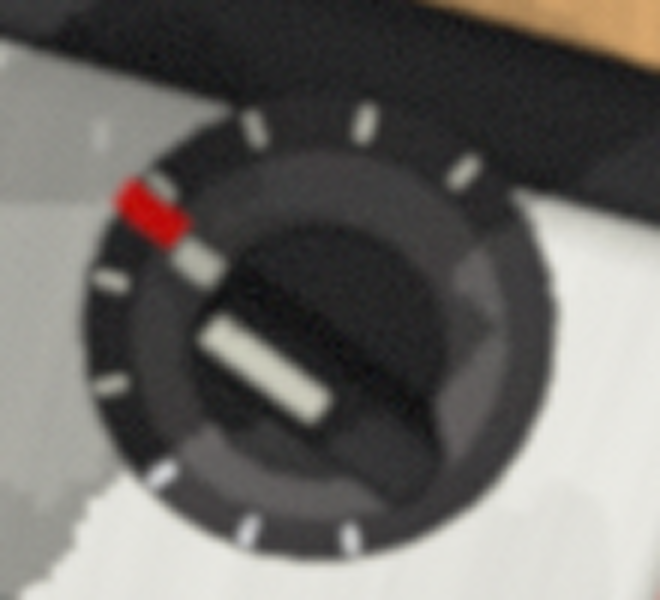

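Run:
```python
from h import *
c=np.load("w3.npy",allow_pickle=True).item()
P=lambda u,v,z: onplane(c,200+(u-2.5)/6,110+(v-2.5)/6,z)[:2]
T=np.array([P(u,v,.192) for u,v in [(256,129),(365,123),(464,170),(109,280),(109,384),(162,474),(250,530),(351,539)]])
A=np.c_[2*T,np.ones(len(T))]; s=np.linalg.lstsq(A,(T**2).sum(1),rcond=None)[0]
K=s[:2]; print("K",K,np.linalg.norm(T-K,axis=1).round(4))
an=lambda d: np.arctan2(d[1],d[0])
print("clip",an(P(153,215,.195)-K),np.hypot(*(P(153,215,.195)-K)))
print("line",an(P(212,336,.246)-P(318,403,.246)),an(P(212,336,.246)-K))
print("stub r,ang",[(np.hypot(*(P(203,263,z)-K)).round(4),an(P(203,263,z)-K).round(3)) for z in (.202,.206,.21)])
```

```text
K [0.58766863 0.19176342] [0.0412 0.0414 0.0418 0.0416 0.0418 0.0414 0.0415 0.0415]
clip 2.4865242132635252 0.039239461256815746
line 2.5640377742350964 2.545440806098484
stub r,ang [(np.float64(0.0268), np.float64(2.499)), (np.float64(0.027), np.float64(2.473)), (np.float64(0.0273), np.float64(2.447))]
```

The clip is at 2.486 rad. I read the pointer at 2.47 to 2.56 rad depending on the feature used, so it's inside the 0.16 rad limit. Next is the paddle.

Run:
```python
from h import *
robot.reach([.50,-.13,.40],down(-.25))
robot.gripper_to(0.0,force=40)
c=capture("wrist"); np.save("w4.npy",c,allow_pickle=True); cv2.imwrite("pics/w4.png",c["img"])
r=red(c["img"]);k,l,st,ce=cv2.connectedComponentsWithStats(r)
for i in range(1,k):
    if st[i,4]>40:
        p=np.argwhere(l==i)[:,::-1].astype(np.float32)
        b=cv2.boxPoints(cv2.minAreaRect(p)); B=np.array([onplane(c,*x,.186)[:2] for x in b])
        print(st[i],ce[i],onplane(c,*ce[i],.186),B.round(4).tolist())
print(robot.get_time_s(),robot.get_q().round(2),robot.get_opening())
```

```text
[231 167  37  26 733] [249.45429741 180.57162347] [ 0.49168716 -0.14781793  0.186     ] [[0.4664, -0.1551], [0.4757, -0.1262], [0.5165, -0.1385], [0.5082, -0.1677]]
14.125 [ 0.62  0.2  -0.54  1.87  0.12  1.1  -0.21] 0.00015336537233008864
```

View pics/w4.png

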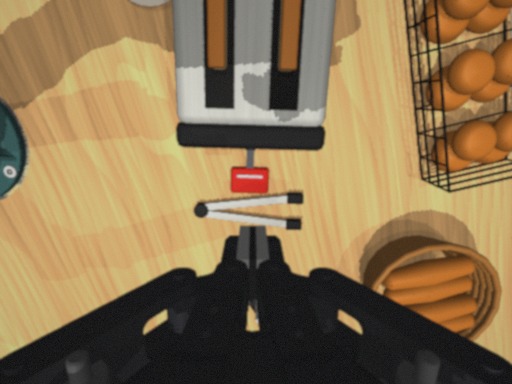

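The paddle is at (249,180) px, which casts to (0.492, -0.147) with yaw about -0.29. The tongs lie well below it. I push now.

Run:
```python
from h import *
p=[.4907,-.150]; R=down(-.29)
robot.reach([*p,.26],R)
print(robot.get_ft_force().round(1))
print(robot.move_l([*p,.195],R,feed=.06,force_limit=3),robot.get_tool_pos().round(4),robot.get_ft_force().round(1))
z0=robot.get_tool_pos()[2]
for z in (.190,.180,.172,.168,.165,.163):
    h=robot.move_l([*p,z],R,feed=.03,force_limit=35)
    robot.dwell(.1)
    print(z,h,robot.get_tool_pos().round(4),robot.get_ft_force().round(1),robot.get_tau().round(1))
robot.dwell(.5); print(robot.get_ft_force().round(1))
for n in ("wrist","scene","side"):
    c=capture(n); cv2.imwrite(f"pics/{n}5.png",c["img"])
print(robot.get_time_s())
```

```text
[0.9 0.8 0.4]
True [ 0.4901 -0.1499  0.2024] [-0.2 -0.7  4.7]
0.19 False [ 0.4902 -0.1499  0.1901] [-1.9  0.5  5. ] [ -0.1 -36.8  -3.  -13.9   0.1  -0.6  -0. ]
0.18 False [ 0.4902 -0.1499  0.1803] [-1.8  0.6  6. ] [ -0.2 -36.6  -3.  -13.4   0.1  -0.7  -0. ]
0.172 False [ 0.4902 -0.1499  0.1726] [-1.8  0.2  8.7] [ -0.2 -35.7  -2.8 -12.9   0.2  -0.9  -0. ]
0.168 False [ 0.4902 -0.1499  0.1685] [-3.1  0.8  9. ] [ -0.2 -36.1  -2.8 -12.7   0.2  -0.8  -0. ]
0.165 False [ 0.4902 -0.1499  0.1654] [-2.5  0.3  8.9] [ -0.2 -36.5  -2.9 -12.6   0.1  -0.8  -0. ]
0.163 False [ 0.4903 -0.1499  0.1638] [-3.1  0.3 11.1] [ -0.2 -35.2  -2.7 -12.4   0.2  -1.   -0. ]
[-4.   0.5 11.7]
19.1333
```

View pics/wrist5.png

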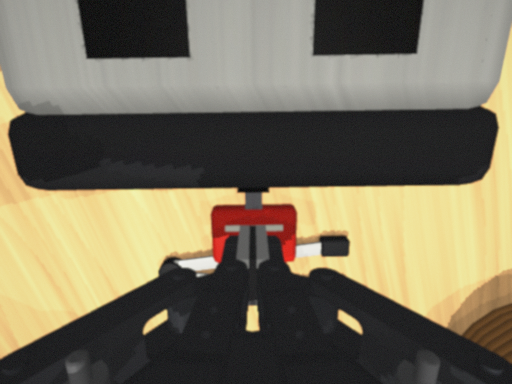

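View pics/side5.png

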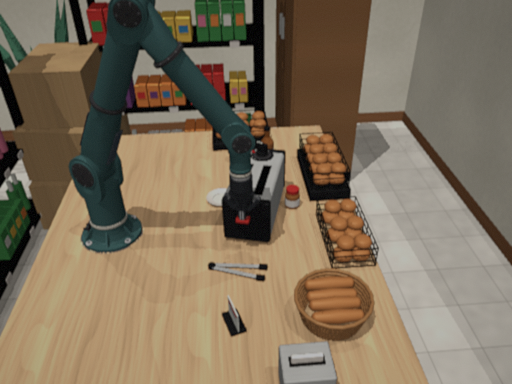

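The tips press on the paddle at about (253,240) and the bread has sunk. Contact was at TCP z = 0.202, so the travel so far is about 38.6 mm. I push on until the force shows the hard stop.

Run:
```python
from h import *
p=[.4907,-.150]; R=down(-.29)
for z in (.162,.161,.160,.159,.158,.157):
    h=robot.move_l([*p,z],R,feed=.02); robot.dwell(.2)
    f=robot.get_ft_force(); print(z,h,robot.get_tool_pos().round(4),f.round(1))
    if f[2]>24: break
robot.dwell(1.0); print(robot.get_ft_force().round(1),robot.get_tool_pos().round(4),robot.get_time_s())
c=capture("scene"); cv2.imwrite("pics/scene6.png",cv2.resize(c["img"][130:280,200:360],None,fx=4.9,fy=4,interpolation=cv2.INTER_CUBIC)[:600,:800])
```

```text
0.162 False [ 0.4904 -0.1499  0.1635] [-4.6  0.3 16.5]
0.161 False [ 0.4904 -0.15    0.1632] [-6.4  1.7 23.9]
0.16 False [ 0.4905 -0.15    0.1629] [-7.9  1.4 28.9]
[-7.9  2.  28.9] [ 0.4905 -0.15    0.1629] 21.4833
```

View pics/scene6.png

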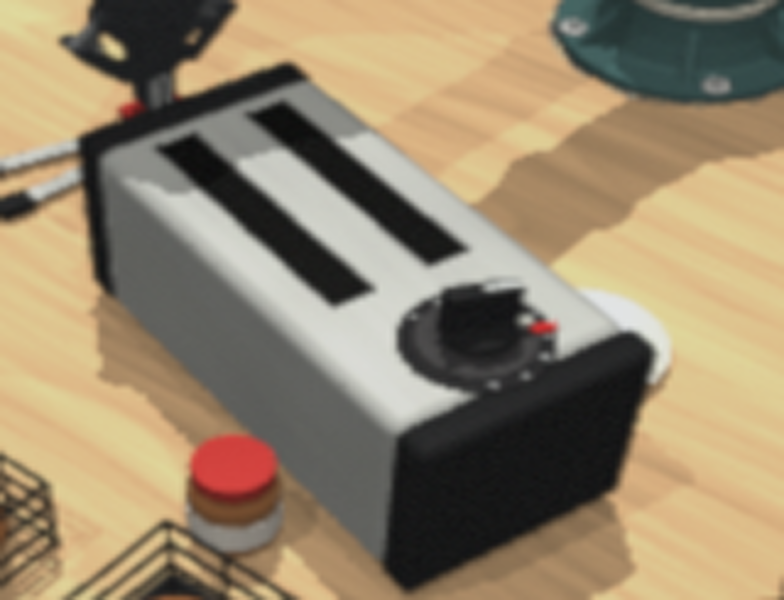

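The force rises steeply while the height hardly changes, so the lever is on its stop. The pointer tip, at about (525,318) in the zoom, meets the clip at (543,327), and nothing else has moved. I hand in now.

Run:
```python
from bench import robot
print(robot.job_done(), robot.get_ft_force(), robot.get_time_s())
```

```text
the job is handed in; nothing more can be done
the job is handed in; nothing more can be done
```

I turned the knob about 1.85 rad clockwise to the red clip with the lever still up. I then pushed the lever down onto its stop with the closed fingers and handed the job in while still holding it. The clock read about 21.5 s at the last reading.

- **Knob:** after I let go, the clip measured 2.49 rad. The pointer's stub measured 2.45 to 2.50 rad, and the white line on top of the bar 2.55 to 2.56 rad. The two features disagree by up to about 0.1 rad, but the worst case is under 0.08 rad off the clip, against a limit of 0.16. The last scene picture still shows the pointer at the clip.
- **Lever:** the fingers moved about 39 mm down from first contact. The push then rose from 11 to 29 N over the last millimetre or so, which is the hard stop, and it stayed at 29 N through a 1 s hold. The bread had sunk into the slots.
- **Other things:** the last pictures show nothing shifted, but I checked this only by eye. The force could not be read after handing in, because the robot takes no further calls.

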